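# Rehang a vial carrier on a sprung measuring hanger

## Task

Take the vial carrier off the plain steel parking hooks and, without setting it down and keeping it level all the way, hang it on the blue sprung hanger: lay its crossbar gently on the two blue arms, slide it back against the orange plunger and press on until the bar can drop off the step into the notches, then let go so that the plunger keeps it locked there, centred between the arms. Do not force the hanger: neither bear down on the arms nor ram the plunger to the end of its travel, and leave everything else on the table where it is.

Things in the scene. Friction and masses are not known exactly. Their poses are not given: they have to be found in the camera images.
- carrier_grip (a point): Centre of the carrier's green grip block, 16 (x) x 30 (y) x 34 (z) mm: grasp here from above, best closing along x. Axes: y along the crossbar, z up, x horizontal across it. Carrier 0.25 to 0.45 kg; the crossbar lies 40 mm below this point.
- carrier_bar (a point): Middle of the level round steel crossbar, on its axis; same axes. Bar 8 mm thick, 138 mm long along y, end collars 14 mm. From it a stem 6 (x) x 22 (y) mm goes down to a tray of vials 40 (x) x 80 (y) mm, its top (vial caps) 45 mm and its underside 95 mm below the bar's axis.
- parking_rest (a point): Fixed steel parking hooks: the middle of the crossbar hangs here at the start. Two 10 mm arms at y = +-55 mm point to -x of this frame (roughly to the robot). Upturned tips 10 mm in front of and behind the bar rise 8 and 4 mm above its axis: lift the bar 15 mm or more, then draw it out along -x. The column stands behind.
- column: Fixed grey foot 110 x 120 x 12 mm with the column of the blue hanger; origin: foot's centre on the table; z up, -x the side where the bar is hung (roughly to the robot), y along the hung bar. The hanger is clamped on by hand and its place IS NOT MEASURED: up to 16 mm higher or lower and 14 mm nearer or farther along x than the nominal points below; find it by feel or sight.
- hanger_flat (a point): Nominal point (see column; same axes) midway between the blue arms, level with their flat tops, half-way along the flats. The arms, 10 mm wide at y = +-55 mm, are flat for 29 mm either way along x from here; in front (-x) then a lip 6 mm thick, 10 mm high; behind a sharp step down 6 mm to the notch floors. No part of the hanger is higher than the lips.
- hanger_seat (a point): Nominal point (same unmeasured offset as hanger_flat; same axes): the bar's axis when locked in the notches, 33.5 mm behind and 2 mm below hanger_flat. The orange plunger plate (70 mm wide, 16 mm high) faces -x; at rest its face is at this point's x, so a bar sliding on the flats meets it as its axis reaches the step; 4 mm more (6 to 8 is ample) and it can go down.
- plunger (a joint): How far the orange plunger is pressed back, m: 0 at rest, stop at 0.011. Spring: 4 N to start it, plus 0.5 N per mm. Reads about 0.004 with the bar locked in the notches. Over 0.010 (9 N) counts as rammed.
- sag (a joint): How far the blue arms are pressed down on their spring, m: 0 unloaded, 1 mm per 2.5 N of load (1 to 2 mm with the carrier hanging), stop at 0.010. Over 0.007 (17.5 N) counts as overloaded.
- dye: Bystander, leave alone: jar of dye with an orange cap; origin under its centre
- meter: Bystander, leave alone: red and white power meter; origin under its centre
- lens: Bystander, leave alone: small lens on a post; origin under its centre
- driver: Bystander, leave alone: screwdriver; origin under its centre
- notebook: Bystander, leave alone: grey notebook; origin under its centre
- filterbox: Bystander, leave alone: yellow filter box; origin under its centre
- beamblock: Bystander, leave alone: aluminium cylinder; origin under its centre
Mind the look-alikes: they are no part of the job. Leave any brown look-alike of the part that bears parking_rest alone.

How it is judged:
On the way, in this order (a step that is already met when the one before it is completed fails the run):
1. the carrier is held in the gripper, clear of the parking hooks (contact force between carrier and the fingers above 0.5 N and distance between carrier_bar and parking_rest above 0.08 m), for 0.2 s.
2. the held carrier's bar presses the plunger back by more than 3 mm (contact force between carrier and the fingers above 0.5 N and value of joint plunger above 0.003 m and horizontal distance between carrier_bar and column below 0.09 m), for 0.1 s.
At the end, for the whole second after the job is handed in: Carrier released, at rest on the blue hanger: bar in both notches (plunger held back 2.5 to 6.5 mm, arms sagging 0.5 to 5 mm), bar 36 to 76 mm in front of the column origin and 140 to 185 mm up, centred within 12 mm, parallel within 0.06 rad, level within 0.05 rad, carrier tilt under 0.12 rad (value of joint plunger between 0.0025 and 0.0065 m and value of joint sag between 0.0005 and 0.005 m and x of carrier_bar in the frame of column between -0.076 and -0.036 m and y of carrier_bar in the frame of column between -0.012 and 0.012 m and z of carrier_bar in the frame of column between 0.14 and 0.185 m and angle between the y axis of carrier_bar and the y axis of column, either way round below 0.06 rad and angle between carrier_bar's own y axis and vertical between 1.521 and 1.621 rad and angle between carrier_bar's own z axis and vertical below 0.12 rad and linear speed of carrier below 0.02 m/s and angular speed of carrier below 0.2 rad/s); the robot touches nothing.
It fails at once if the carrier is tilted more than 15 degrees (angle between carrier_bar's own z axis and vertical above 0.26 rad).
It fails at once if the carrier is set down (bar below 120 mm) or let go away from the hooks (height (world z) of carrier_bar below 0.12 m or (contact force between carrier and the fingers below 0.05 N and distance between carrier_bar and parking_rest above 0.05 m and horizontal distance between carrier_bar and column above 0.135 m)).
It fails at once if the plunger is rammed (pressed more than 10 mm) (value of joint plunger above 0.01 m).
It fails at once if the arms are overloaded (pressed down more than 7 mm, 17.5 N) (value of joint sag above 0.007 m).
It fails at once if a bystander is moved more than 15 mm (distance of any of dye, meter, lens, driver, notebook, filterbox, beamblock from where it was at the start of the episode above 0.015 m).
It also fails if it takes over 67 s, if anything falls off the work surface, if the arm or the gripper's body presses on something with over 40 N, if the wrist force passes 120 N, or if a joint passes its speed limit or range.

## Robot

A 7-joint arm with a two-finger parallel gripper is mounted at the origin on the work surface. World frame = base frame: x ahead of the robot, y to its left, z up, the work surface at z = 0. Lengths are in m, angles in rad, forces in N, time in s.
With the tool pointing down it reaches from about 0.4 to 0.875 m from the base axis. Payload 4.4 kg.
Tool frame: the origin (TCP) lies midway between the tips of the shut fingers; the grasp point (between the pads) lies 19 mm behind it; z points along the fingers, x is the direction in which the jaws open and shut, and the axes are right-handed (so a half turn about z gives the same grasp; the last joint's range is limited). The gripper opens to 85 mm and grips with 20 to 120 N. Pads are 22 mm wide; open, the fingers measure 114 mm over their backs; the gripper's body (76 mm by 85 mm) begins 54 mm behind the grasp point. The pads swing forward as they close: fully open they stand 13 mm farther back than shut.
Start: joints at [1.083, 0.628, 0.038, 1.517, -0.027, 0.996, -0.02], TCP at [0.266, -0.593, 0.231] pointing down, gripper open.
Joint ranges: [-3.06, 3.06], [-0.37, 2.12], [-1.25, 1.32], [0.18, 2.47], [-1.1, 4.24], [0.23, 1.98], [-2.94, 2.94]. Speed limits (rad/s): [2.57, 2.57, 3.14, 3.14, 3.14, 3.14, 3.14].

## Interface

Orientations are given as a unit quaternion [x, y, z, w].
In Python, from cell import env, camera gives the robot as it stands. Calls block until the motion is done:
- env.movep(position, orientation): joint-space move of the TCP to a pose.
- env.servo_line(position, ori=None, max_speed=0.15): straight line of the TCP; ori=None keeps the orientation; max_speed is the mean speed in m/s.
- env.goto_joints(angles): joint-space move.
- env.gripper_to(opening, newtons=None): opening from 0.0 (shut) to 1.0 (fully open); newtons is the grip in N (None keeps the last); returns when the fingers have stopped.
- env.sleep(seconds).
- env.solve_ik(position, orientation): joint angles nearest the present ones, or None.
- env.sense(): the state.
- camera(name): name is "scene" or "top"; returns a dict with "image" (480x640x3 uint8, blue, green, red), "fx", "fy", "cx", "cy" (pixels), "R" (3x3) and "t" (3): a world point X has camera coordinates R X + t. Camera axes: x right, y down, z forward; pixel columns grow to the right and rows downward; lengths in m; the calibration is good to about 2 mm. A picture is of the moment at which its call begins. There is no depth.
A pose or a line that the arm cannot do raises env.MotionError and nothing moves.
- env.close_job(): hands the job in, once; it reports no verdict.
The state is a dict: "time_s": time; "qpos": joint angles; "joint_velocities": joint speeds; "tau": joint torques, N m; "eef_pos": TCP position; "eef_rot": TCP orientation; "force": force on the tool from outside, world axes, zero at the start; "moment": the same for the moment, N m; "width": opening from 0.0 (shut) to 1.0 (fully open).
Only numpy, scipy, OpenCV 4.12 (cv2) and the standard library are available. Lean on these libraries where they do the work, as an engineer would, in place of code of your own. Each camera call takes 0.05 s, during which the arm holds its last target.

## Working session

There is one attempt and no reset: what is moved stays moved. The work goes in short steps, each a Python script; the robot and the scene stay as the last script left them, time stands still between calls to the robot, and variables do not carry over. Pictures are saved under pics/ and viewed, and the job is handed in when it is done.

```bash
ls; mkdir -p pics
python3 - <<'E'
from cell import env,camera
import cv2,numpy as np
for n in("scene","top"):
    c=camera(n); cv2.imwrite(f"pics/{n}0.png",c["image"])
    print(n,c["fx"],c["fy"],c["cx"],c["cy"],np.round(c["R"],4).tolist(),np.round(c["t"],4).tolist(), "pos",np.round(-np.array(c["R"]).T@np.array(c["t"]),3))
s=env.sense();print(s)
E
```

```text
pics
scene 489.80110774288016 489.80110774288016 320.1726721436551 244.61067824722662 [[0.8502, 0.5264, 0.002], [0.4399, -0.7084, -0.5519], [-0.2892, 0.4701, -0.8339]] [-0.4192, -0.146, 1.4246] pos [ 0.833 -0.552  1.108]
top 624.0477836033558 624.0477836033558 306.44599040769714 232.14295992858862 [[0.0275, -0.9994, 0.021], [-0.9826, -0.0308, -0.1829], [0.1835, -0.0156, -0.9829]] [-0.0282, 0.5124, 1.818] pos [0.171 0.016 1.881]
{'time_s': 0.1, 'qpos': array([ 1.08324882,  0.62926504,  0.03844519,  1.51827093, -0.02701055,
        0.99629021, -0.0200167 ]), 'joint_velocities': array([ 0.0009282 , -0.00152586, -0.00074409, -0.00078776, -0.00081844,
        0.00127047, -0.00057425]), 'tau': array([ 3.81642501e-03, -5.64517307e+01,  1.23057134e+00, -1.93970168e+01,
        1.13048544e-02,  5.38436478e-03,  2.71171331e-05]), 'eef_pos': array([ 0.26588225, -0.59251927,  0.23047272]), 'eef_rot': array([ 8.39444331e-01, -5.43445011e-01, -7.22655676e-04, -4.62254065e-04]), 'force': array([ 0.79850512,  0.46738747, -0.5318595 ]), 'moment': array([0.00308019, 0.02224683, 0.02444675]), 'width': 0.9994322570578874}
```

View pics/scene0.png

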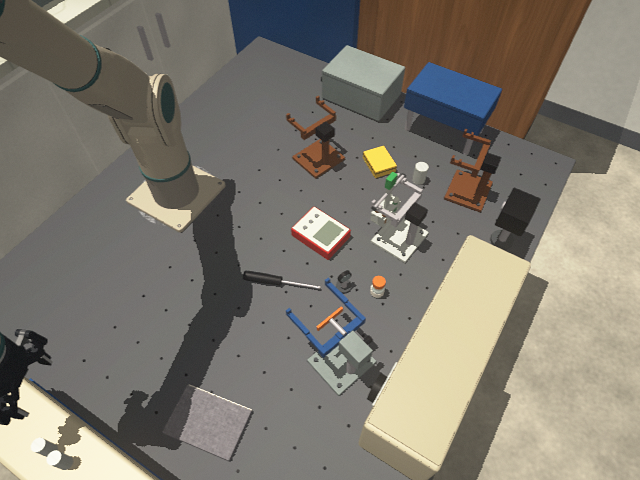

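View pics/top0.png

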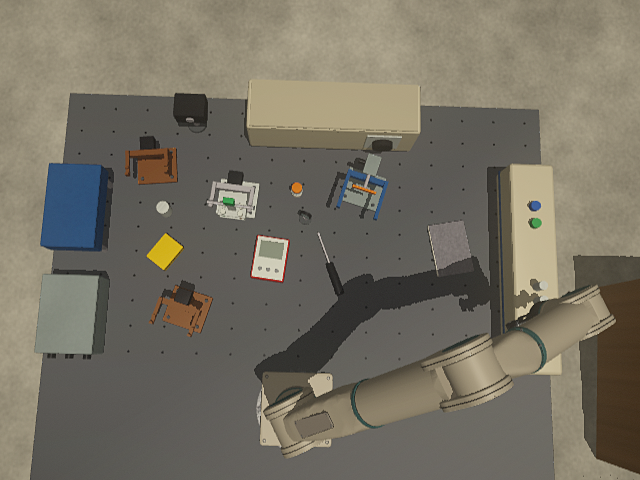

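Candidates for the parking hooks: the plain steel stand with the green-grip carrier (scene 398,215; top 233,198), and two brown look-alikes (scene 318,145 and 470,178; top 183,308 and 152,163), which carry nothing. I choose the steel one because it matches the description. The hanger is the only blue-armed stand with an orange plunger (scene 335,335; top 362,190). I'll check close crops next.

Run:
```python
import cv2
def crop(n,x,y,w,h,k,o):
    im=cv2.imread(f"pics/{n}0.png")[y:y+h,x:x+w]; cv2.imwrite(f"pics/{o}.png",cv2.resize(im,None,fx=k,fy=k,interpolation=cv2.INTER_CUBIC))
crop("scene",350,150,100,75+40,5,"c_s1");crop("scene",270,270,130,130,4.5,"c_s2")
crop("top",190,160,90,70,8,"c_t1");crop("top",320,140,90,90,6.5,"c_t2")
```

```text
(no output)
```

View pics/c_s1.png

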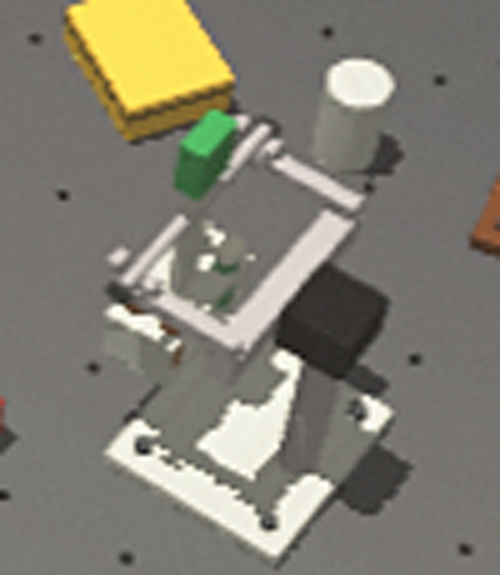

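View pics/c_s2.png

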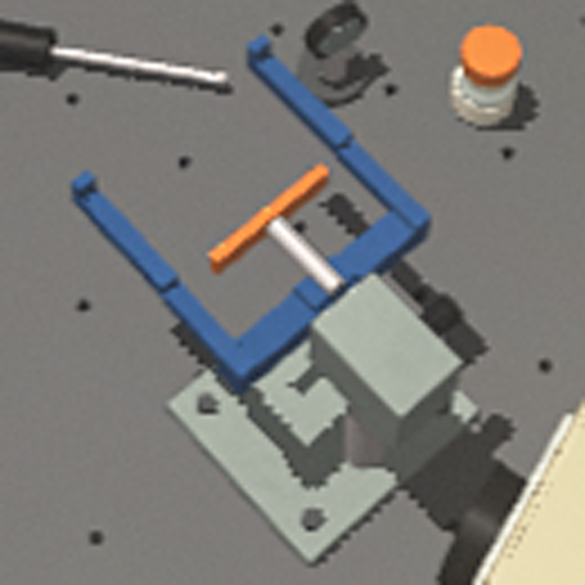

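View pics/c_t1.png

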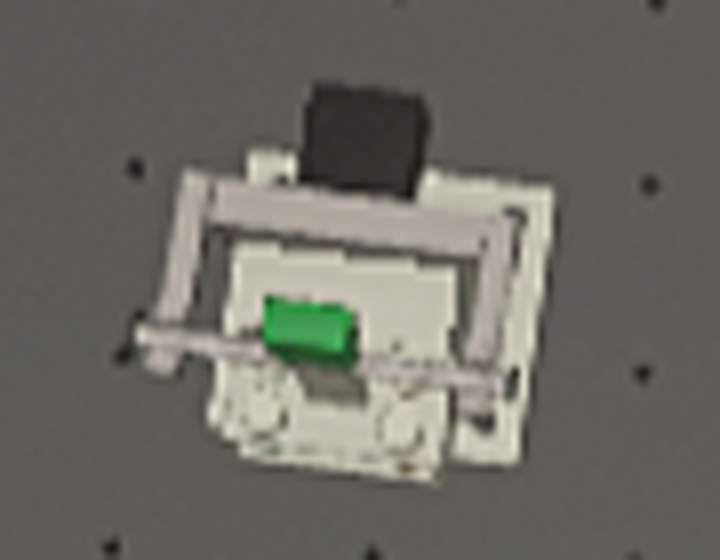

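View pics/c_t2.png

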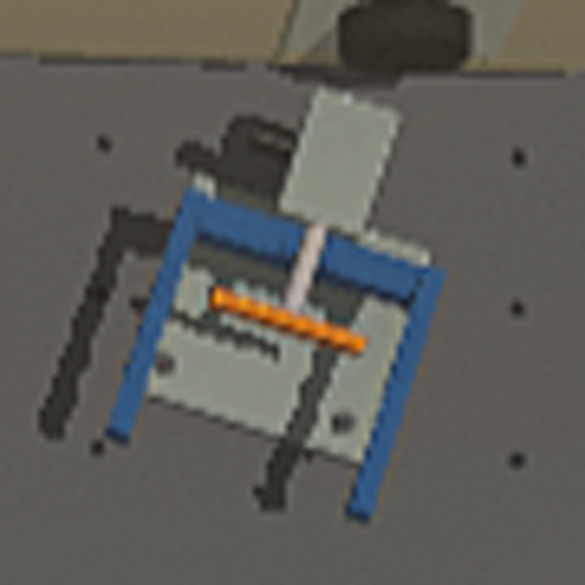

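```bash
cat > crop.py <<'E'
import cv2,sys
def crop(src,x,y,w,h,k,o,st=5):
    im=cv2.imread(src)[y:y+h,x:x+w]; im=cv2.resize(im,None,fx=k,fy=k,interpolation=cv2.INTER_CUBIC)
    # pixel u centre -> (u-x+.5)*k
    for u in range(x,x+w):
        if u%st==0:
            p=int((u-x+.5)*k); cv2.line(im,(p,0),(p,6),(0,255,255),1)
            if u%10==0: cv2.putText(im,str(u),(p-10,18),0,.4,(0,255,255),1); cv2.line(im,(p,0),(p,h*k),(160,160,0),1)
    for v in range(y,y+h):
        if v%st==0:
            p=int((v-y+.5)*k)
            if v%10==0: cv2.putText(im,str(v),(0,p+4),0,.4,(0,255,255),1);cv2.line(im,(0,p),(w*k,p),(160,160,0),1)
    cv2.imwrite(o,im)
if __name__=="__main__":
    crop("pics/scene0.png",365,165,60,45,13,"pics/d_s1.png");crop("pics/scene0.png",280,272,100,90,6,"pics/d_s2.png")
    crop("pics/top0.png",202,175,60,45,13,"pics/d_t1.png");crop("pics/top0.png",330,150,62,75,8,"pics/d_t2.png")
E
python3 crop.py
```

```text
(no output)
```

View pics/d_s1.png

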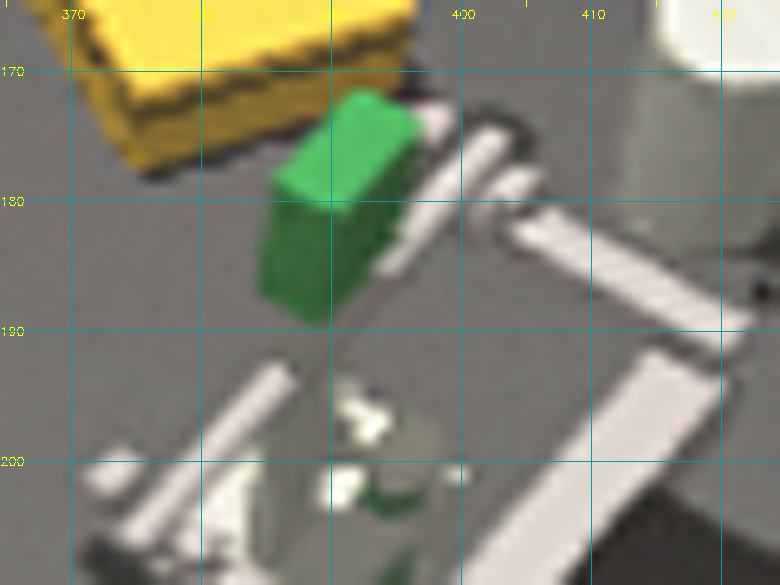

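View pics/d_s2.png

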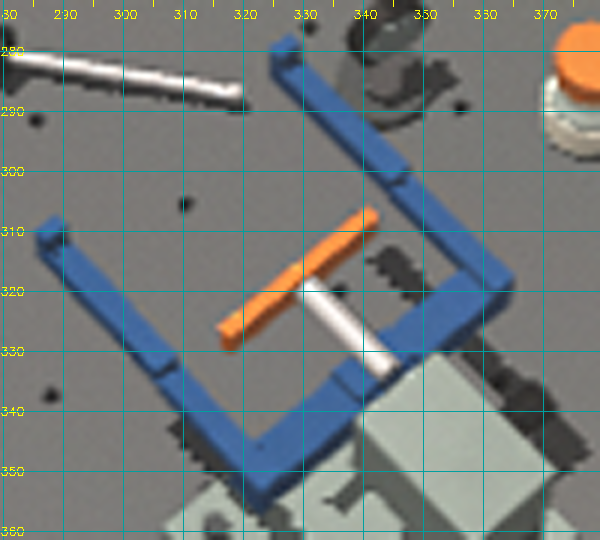

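View pics/d_t1.png

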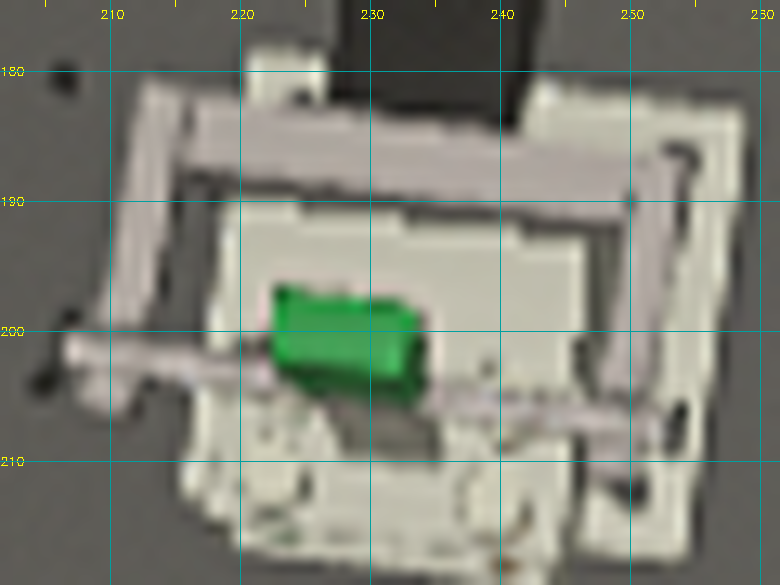

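View pics/d_t2.png

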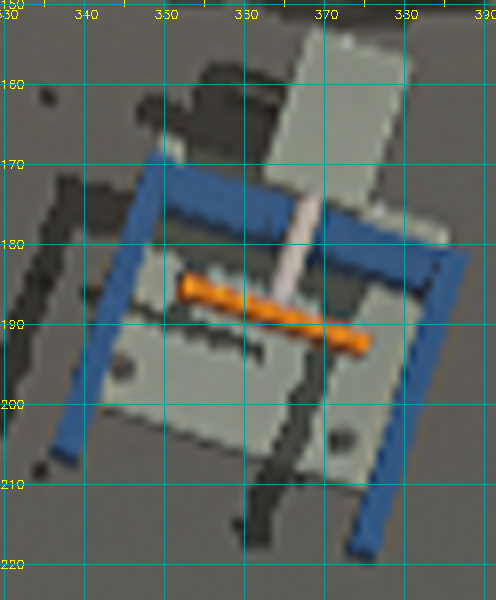

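```bash
cat > vis.py <<'E'
import numpy as np, json
from scipy.optimize import least_squares
CAM={'s':(489.801,320.173,244.611,[[0.8502,0.5264,0.002],[0.4399,-0.7084,-0.5519],[-0.2892,0.4701,-0.8339]],[-0.4192,-0.146,1.4246]),
't':(624.048,306.446,232.143,[[0.0275,-0.9994,0.021],[-0.9826,-0.0308,-0.1829],[0.1835,-0.0156,-0.9829]],[-0.0282,0.5124,1.818])}
def proj(c,X):
    f,cx,cy,R,t=CAM[c]; p=np.asarray(X)@np.array(R).T+t
    return np.stack([f*p[...,0]/p[...,2]+cx, f*p[...,1]/p[...,2]+cy],-1)
def T(p,yaw,X):
    c,s=np.cos(yaw),np.sin(yaw); X=np.asarray(X,float)
    return np.stack([p[0]+c*X[...,0]-s*X[...,1],p[1]+s*X[...,0]+c*X[...,1],p[2]+X[...,2]],-1)
E
cat > fit.py <<'E'
from vis import *
a,b,h=.008,.015,.017
C=[('s',(-a,b,h),(392.5,171.5)),('s',(a,b,h),(396.8,174.3)),('s',(a,-b,h),(390.5,181)),('s',(-a,-b,h),(385.5,178)),
('s',(-a,-b,-h),(384.7,187.5)),('s',(a,-b,-h),(389,189.5)),('s',(0,.069,-.04),(403.3,174.5)),('s',(0,-.069,-.04),(374.8,206)),
('t',(a,b,h),(222.5,196.6)),('t',(a,-b,h),(233.8,197.9)),('t',(-a,b,h),(222.6,202.3)),('t',(-a,-b,-h),(233.8,205.8)),('t',(-a,-b,h),(232.9,203.6)),
('t',(0,.069,-.04),(206.5,201.5)),('t',(0,-.069,-.04),(252.6,207.5))]
def res(q): return np.concatenate([proj(c,T(q[:3],q[3],X))-uv for c,X,uv in C])
r=least_squares(res,[.75,.1,.2,0],loss='soft_l1')
print("grip",np.round(r.x,4)); print(np.round(res(r.x).reshape(-1,2),1).tolist())
# hanger: foot x,y,yaw; flat dx,z
F=lambda x,y,z:('f',(x,y,z)); 
H=[('s','f',(-.055,-.06,.012),(306.8,359.5)),('s','f',(.055,-.06,.012),(338.8,394.4)),('s','f',(.055,.06,.012),(375.5,360)),
('t','f',(.055,-.06,.012),(386,178.3)),('t','f',(-.055,.06,.012),(342.3,200.3)),
('s','h',(-.032,-.055,.01),(288,309.8)),('s','h',(-.032,.055,.01),(327.6,279)),('s','h',(.029,-.055,0),(306.3,332.3)),('s','h',(.029,.055,0),(345.5,301)),
('t','h',(-.032,.055,.01),(347.8,205)),('t','h',(-.032,-.055,.01),(375,217.2))]
def res2(q):
    o=[]
    for c,k,X,uv in H:
        X=np.array(X)+ (np.array([q[3],0,q[4]]) if k=='h' else 0)
        o.append(proj(c,T([q[0],q[1],0],q[2],X))-uv)
    return np.concatenate(o)
r2=least_squares(res2,[.7,-.15,-.3,-.09,.16],loss='soft_l1')
q=r2.x; print("col x y yaw, flat dx z",np.round(q,4)); print(np.round(res2(q).reshape(-1,2),1).tolist())
print("flat world",T([q[0],q[1],0],q[2],[q[3],0,q[4]]),"seat",T([q[0],q[1],0],q[2],[q[3]+.0335,0,q[4]-.002]))
E
python3 fit.py
```

```text
grip [ 0.5648  0.2077  0.2012 -0.0953]
[[-0.7, -0.8], [0.6, -0.6], [0.2, 0.2], [-0.5, 0.1], [-1.2, -0.1], [-0.0, 0.9], [-0.2, 0.1], [-1.8, 2.6], [-0.0, -0.5], [-0.5, -0.5], [-1.0, -0.6], [-0.1, 0.1], [-0.4, -0.5], [-1.2, -0.2], [1.2, -0.1]]
col x y yaw, flat dx z [ 0.6619 -0.1821 -0.2851 -0.0806  0.167 ]
[[-1.1, -0.1], [-0.8, 0.4], [0.3, 0.2], [-0.3, -0.1], [-4.0, -1.1], [-0.3, 0.3], [-1.1, 0.5], [0.6, -0.0], [0.1, -0.7], [-9.7, -0.1], [0.6, -0.3]]
flat world [ 0.58459778 -0.15944859  0.16698809] seat [ 0.61674529 -0.16887133  0.16498809]
```

```bash
sed -i "s/(347.8,205)/(338,205)/; /'t','f',(-.055,.06/s/,('t','f',(-.055,.06,.012),(342.3,200.3))//" fit.py; sed -i "s/(374.8,206)/(376,203.5)/;s/(206.5,201.5)/(207.2,201.5)/" fit.py
python3 fit.py
cat > rob.py <<'E'
from cell import env,camera
import numpy as np,cv2
from scipy.spatial.transform import Rotation as Ro
def down(yaw):
    c,s=np.cos(yaw),np.sin(yaw)
    return Ro.from_matrix(np.array([[c,s,0],[s,-c,0],[0,0,-1]])).as_quat()
def st(tag=""):
    s=env.sense(); print(tag,"t",round(s["time_s"],2),"p",np.round(s["eef_pos"],4),"F",np.round(s["force"],2),"M",np.round(s["moment"],2),"w",round(s["width"],3)); return s
def shot(tag):
    for n in("scene","top"): cv2.imwrite(f"pics/{n}{tag}.png",camera(n)["image"])
E
python3 - <<'E'
from rob import *
g=[.5648,.2077,.2012]
for p in [([.28,-.56,.34],-1.1),([.5648,.2077,.34],-.095),([.5648,.2077,.18],-.095),([.58,-.16,.32],-.285),([.62,-.17,.19],-.285)]:
    print(p,env.solve_ik(p[0],down(p[1])))
E
```

```text
grip [ 0.5648  0.2076  0.2013 -0.0949]
[[-0.7, -0.8], [0.6, -0.6], [0.2, 0.2], [-0.5, 0.1], [-1.2, -0.1], [-0.0, 0.9], [-0.2, 0.1], [-2.9, 5.1], [-0.0, -0.5], [-0.4, -0.5], [-1.0, -0.6], [-0.1, 0.1], [-0.4, -0.5], [-1.9, -0.2], [1.3, -0.2]]
col x y yaw, flat dx z [ 0.6626 -0.1816 -0.2894 -0.0816  0.165 ]
[[-0.8, -0.2], [-0.6, 0.4], [0.6, 0.3], [-0.4, -0.2], [-0.1, 0.1], [-0.8, 0.6], [0.7, -0.2], [0.3, -0.6], [-0.4, 0.0], [0.0, -0.1]]
flat world [ 0.58438275 -0.15835252  0.16503615] seat [ 0.61648974 -0.16791241  0.16303615]
([0.28, -0.56, 0.34], -1.1) [ 1.04328769  0.5013108   0.03146842  1.43600706 -0.01619535  1.20452732
 -0.02331331]
([0.5648, 0.2077, 0.34], -0.095) [-0.06877715  0.5019296  -0.53455431  1.49526451  0.26438301  1.21678072
 -0.73610452]
([0.5648, 0.2077, 0.18], -0.095) [-0.17997194  0.63709436 -0.35111985  1.70420765  0.27600289  0.84927582
 -0.74626478]
([0.58, -0.16, 0.32], -0.285) [ 0.37072484  0.48268961 -0.23413441  1.53347531  0.1188265   1.13940516
 -0.17235215]
([0.62, -0.17, 0.19], -0.285) [ 0.32992989  0.66540564 -0.17842048  1.57806466  0.13916776  0.9105908
 -0.18168931]
```

```bash
python3 - <<'E'
from rob import *
env.movep([.30,-.52,.36],down(-1.05)); st()
env.movep([.5648,.2076,.32],down(-.095)); st()
env.gripper_to(.5,60); st()
env.servo_line([.5648,.2076,.26]); st()
shot("1")
E
python3 -c "
from crop import crop
crop('pics/scene1.png',350,110,100,100,6,'pics/e_s1.png');crop('pics/top1.png',190,150,90,90,6,'pics/e_t1.png')"
```

```text
t 0.76 p [ 0.2995 -0.52    0.3596] F [ 0.04 -0.11 -0.54] M [-0.02  0.03  0.05] w 1.003
 t 3.49 p [0.5653 0.2063 0.3199] F [-0.38  0.39  0.84] M [-0.   -0.03 -0.01] w 1.001
 t 3.98 p [0.5648 0.2076 0.32  ] F [-0.03 -0.42  0.26] M [-0.04 -0.02  0.01] w 0.498
 t 4.53 p [0.5651 0.208  0.2604] F [-0.11  0.35  0.21] M [ 0.   -0.   -0.06] w 0.498
```

View pics/e_s1.png

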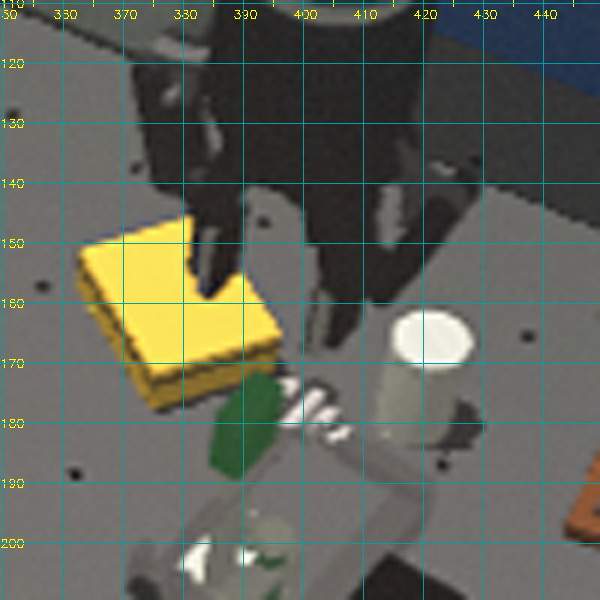

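View pics/top1.png

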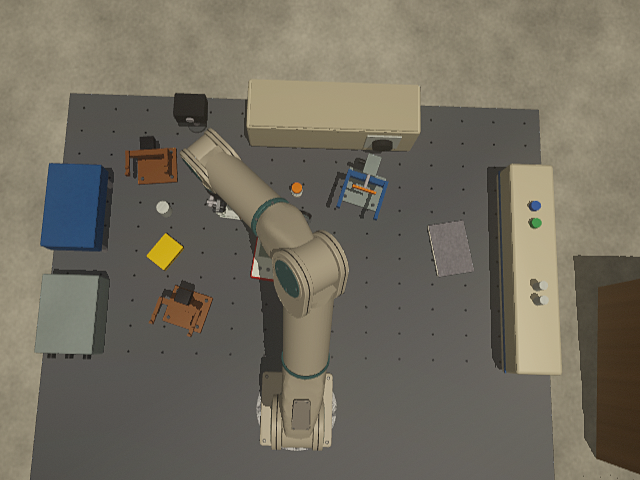

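```bash
python3 - <<'E'
from rob import *
from vis import *
print(proj('s',T([.565,.2078,.266],-.095,np.array([[-.024,0,0],[.024,0,0],[0,0,0]]))))
env.servo_line([.5648,.2076,.22]); s=st()
if np.linalg.norm(s["force"])<3: env.servo_line([.5648,.2076,.184],max_speed=.08); st()
shot("2")
E
python3 -c "
from crop import crop
crop('pics/scene2.png',350,130,100,90,7,'pics/e_s2.png')"
```

```text
[[385.17739239 157.52435963]
 [402.67990681 166.81110356]
 [393.86723518 162.13514542]]
 t 5.05 p [0.565  0.2078 0.2204] F [0.7  0.5  0.49] M [ 0.04  0.04 -0.03] w 0.501
 t 5.65 p [0.5647 0.2077 0.1837] F [ 0.48 -0.06 -0.8 ] M [ 0.01  0.01 -0.06] w 0.5
```

View pics/e_s2.png

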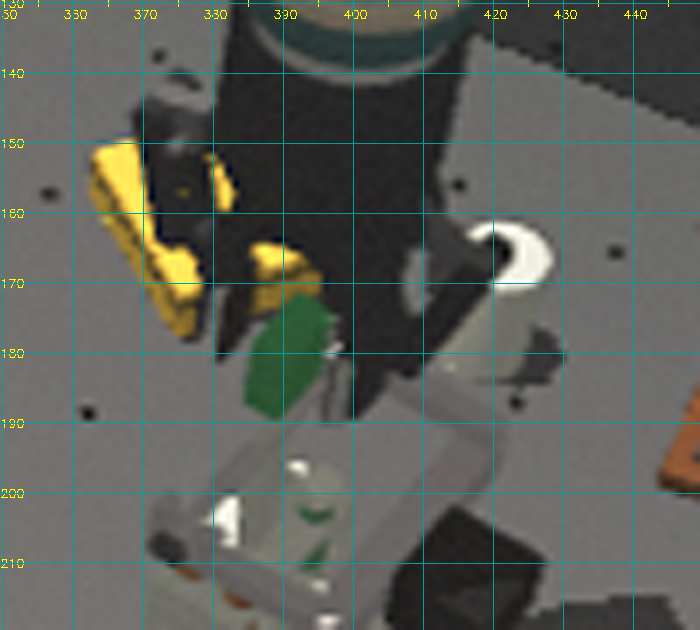

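The fingers straddle the green block: tips at about (381,180) and (400,189), block at (390,180). I'll grip and lift.

```bash
python3 - <<'E'
from rob import *
env.gripper_to(0.0,60); st("grip")
env.servo_line([.5648,.2076,.188],max_speed=.03); st("up4")
env.servo_line([.5648,.2076,.214],max_speed=.06); st("up30")
c,s=np.cos(-.095),np.sin(-.095)
env.servo_line([.5648-.03*c,.2076-.03*s,.218],max_speed=.08); st("out30")
shot("3")
E
python3 -c "
from crop import crop
crop('pics/scene3.png',340,130,100,90,7,'pics/e_s3.png')
crop('pics/top3.png',180,160,100,80,7,'pics/e_t3.png')"
```

```text
grip t 6.1 p [0.5652 0.2077 0.1845] F [ 0.8  -0.64  2.03] M [-0.05 -0.01  0.1 ] w 0.18
up4 t 6.38 p [0.5644 0.2073 0.1876] F [-0.5   0.49 -3.89] M [ 0.01  0.04 -0.01] w 0.179
up30 t 6.97 p [0.5648 0.2075 0.2143] F [-0.5  -0.8  -4.35] M [-0.03  0.02  0.02] w 0.174
out30 t 7.49 p [0.5353 0.2104 0.2181] F [ 0.02  0.29 -3.7 ] M [-0.05 -0.05 -0.02] w 0.175
```

View pics/e_s3.png

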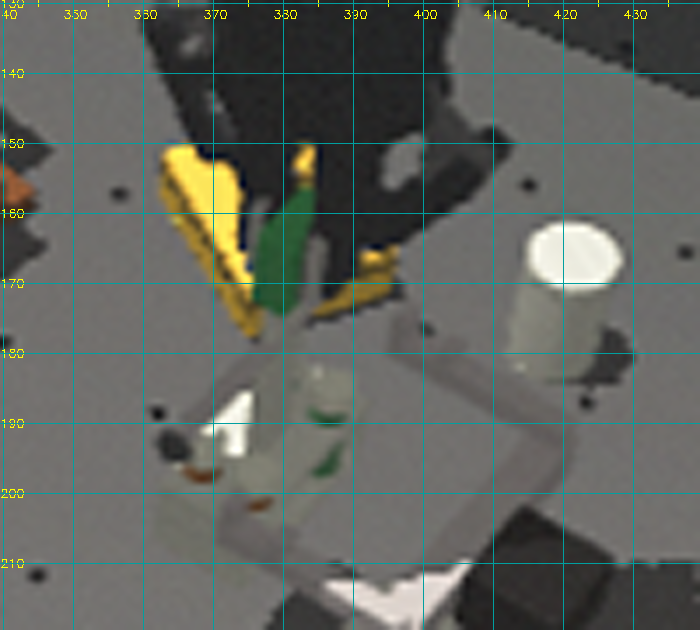

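View pics/e_t3.png

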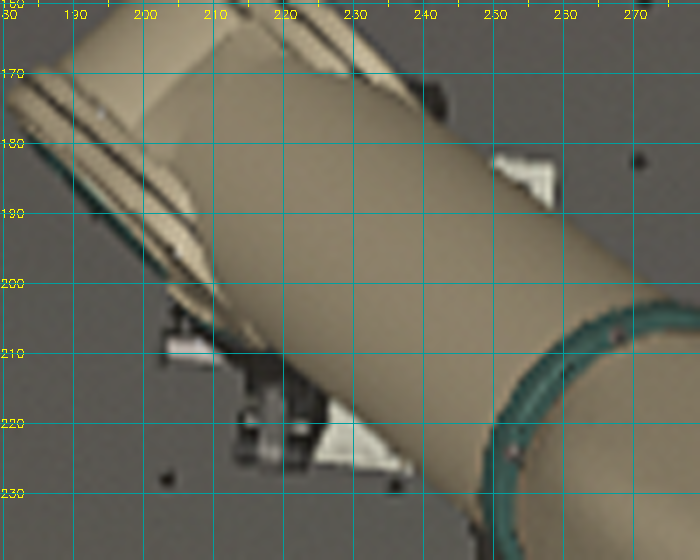

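```bash
cat >> rob.py <<'E'
COL=np.array([.6626,-.1816]); YAW=-.2894; DX=-.0816; ZF=.165; BO=-.0233  # bar z = tcp z + BO
def hp(x,z,y=0.):   # bar at (x,y) rel flat, axis z above flat top -> TCP
    c,s=np.cos(YAW),np.sin(YAW); X=DX+x
    return [COL[0]+c*X-s*y, COL[1]+s*X+c*y, ZF+z-BO]
def inv(p):
    c,s=np.cos(YAW),np.sin(YAW); d=np.array(p[:2])-COL
    return np.array([c*d[0]+s*d[1]-DX, -s*d[0]+c*d[1], p[2]+BO-ZF])
E
python3 - <<'E'
from rob import *
c,s=np.cos(-.095),np.sin(-.095)
env.servo_line([.5648-.07*c,.2076-.07*s,.222],max_speed=.15)
env.servo_line([.5648-.075*c,.2076-.075*s,.325],max_speed=.15); st("up")
env.servo_line(hp(-.010,.135),ori=down(YAW),max_speed=.12); s=st("over"); print(inv(s["eef_pos"]),Ro.from_quat(s["eef_rot"]).as_matrix().round(4).tolist())
env.sleep(.3)
shot("4")
E
python3 -c "
from crop import crop
crop('pics/scene4.png',270,240,110,110,7,'pics/e_s4.png')
crop('pics/top4.png',310,130,100,100,6,'pics/e_t4.png')"
```

```text
up t 8.84 p [0.4899 0.2141 0.3241] F [ 0.34 -0.37 -3.52] M [-0.    0.01  0.05] w 0.179
over t 12.16 p [ 0.5748 -0.1551  0.3234] F [ 0.1  -0.77 -3.69] M [ 0.06 -0.02  0.02] w 0.181
[-0.01010043  0.00034659  0.13507748] [[0.9586, -0.2849, 0.0001], [-0.2849, -0.9586, 0.0001], [0.0, -0.0001, -1.0]]
```

View pics/scene4.png

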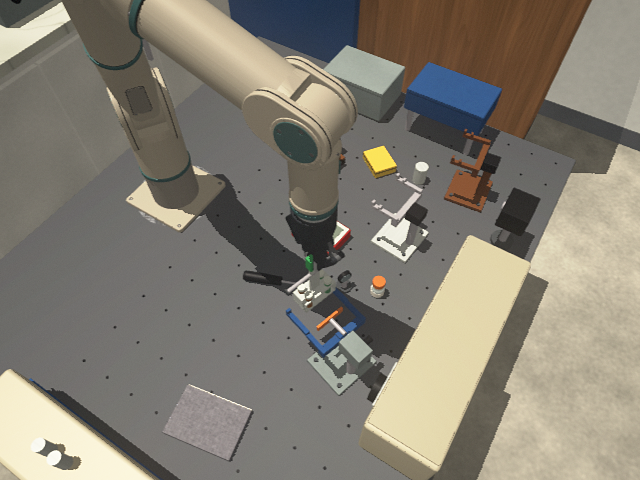

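View pics/e_s4.png

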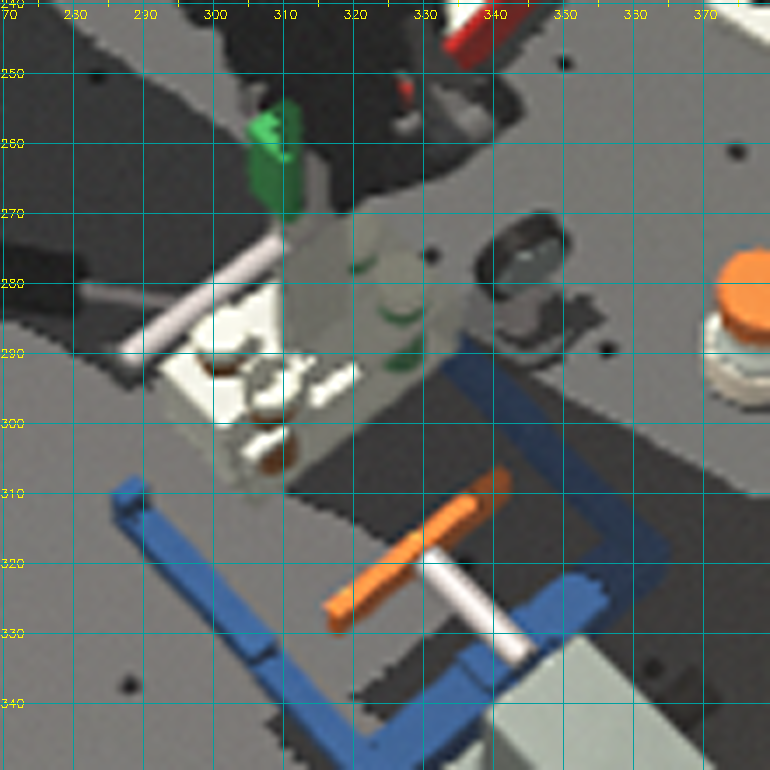

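View pics/e_t4.png

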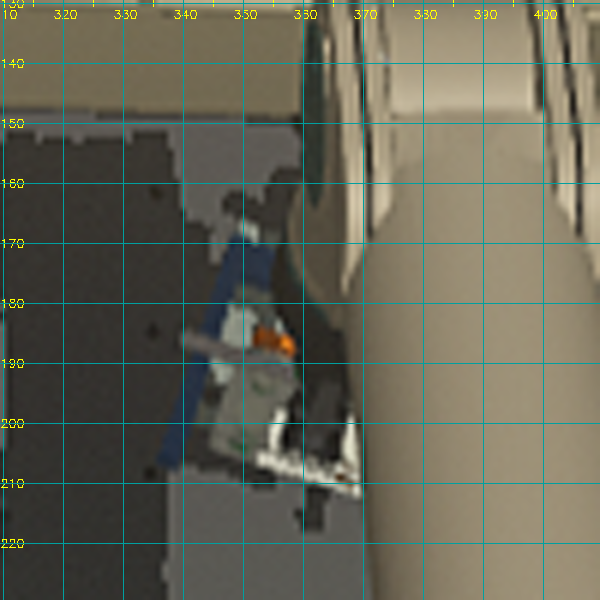

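```bash
python3 - <<'E'
from vis import *
tcp=[.5748,-.1551,.3234]; y=-.2894
for dz in(-.0213,-.0233,-.0263):
  print(dz,proj('s',T(tcp,y,[[0,-.069,dz],[0,-.01,dz]])).round(1).tolist(),proj('t',T(tcp,y,[0,.069,dz])).round(1))
print(proj('s',T(tcp,y,[[-.02,-.04,-.0233-.095],[.02,-.04,-.0233-.095],[.02,.04,-.0233-.095],[.008,-.015,.0167+.017],[.008,-.015,.0167-.017]])).round(1))
E
python3 -c "
from crop import crop
crop('pics/scene4.png',280,250,50,50,14,'pics/f_s4.png')
crop('pics/top4.png',325,165,50,50,12,'pics/f_t4.png')"
```

```text
-0.0213 [[286.1, 292.2], [310.2, 273.9]] [338.3 184.6]
-0.0233 [[286.2, 292.7], [310.2, 274.4]] [338.3 184.8]
-0.0263 [[286.3, 293.4], [310.2, 275.2]] [338.2 185.1]
[[293.5 299.6]
 [306.2 312.9]
 [335.3 289.6]
 [310.5 263. ]
 [310.8 272.5]]
```

View pics/f_s4.png

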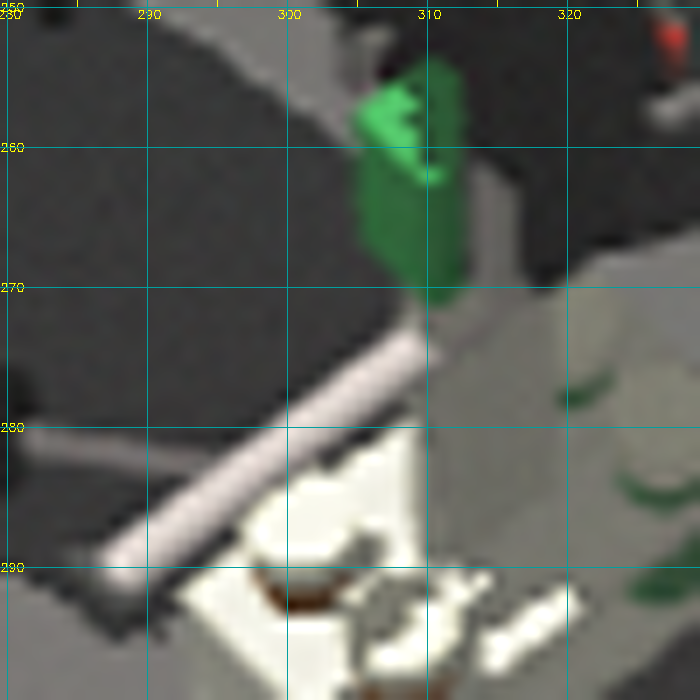

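View pics/f_t4.png

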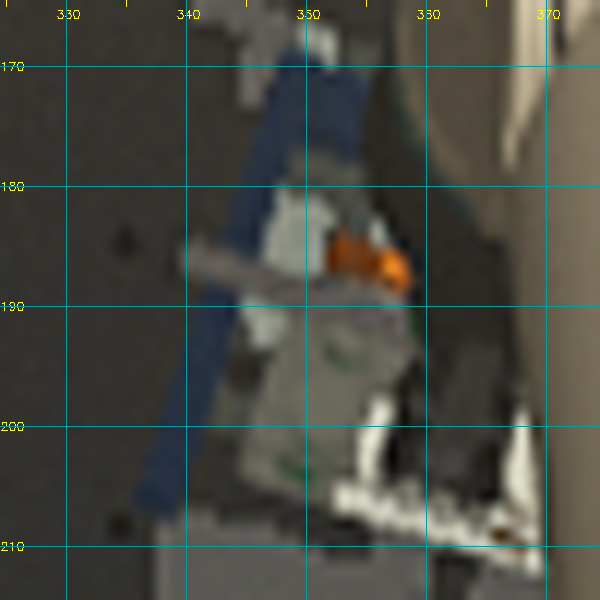

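```bash
cat >> rob.py <<'E'
def favg(n=6,dt=.03):
    F=[];P=[]
    for _ in range(n):
        env.sleep(dt); s=env.sense(); F.append(s["force"]);P.append(s["eef_pos"])
    f=np.mean(F,0); c,s_=np.cos(YAW),np.sin(YAW)
    return np.array([c*f[0]+s_*f[1],-s_*f[0]+c*f[1],f[2]]),np.mean(P,0),s["time_s"]
E
python3 - <<'E'
from rob import *
F0,p,t=favg(12); print(F0,t)
np.save("F0.npy",F0)
env.servo_line(hp(-.010,.06),max_speed=.12); f,p,t=favg(); print(inv(p).round(4),(f-F0).round(2),t)
env.servo_line(hp(-.010,.022),max_speed=.06); f,p,t=favg(); print(inv(p).round(4),(f-F0).round(2),t)
shot("5")
z=.022
while z>-.006:
    z-=.0015
    env.servo_line(hp(-.010,z),max_speed=.03); f,p,t=favg(5); print(round(z,4),inv(p).round(4),(f-F0).round(2),round(t,2))
    if (f-F0)[2]>1.5 or np.linalg.norm((f-F0)[:2])>3: break
st()
shot("6")
E
python3 -c "
from crop import crop
crop('pics/scene6.png',270,240,110,110,7,'pics/e_s6.png')"
```

```text
[-0.04148407  0.12671901 -4.00143316] 12.9583
[-0.0093  0.0002  0.061 ] [ 0.04 -0.42  0.45] 13.9333
[-0.0096  0.0001  0.0224] [-0.48 -0.33  0.11] 14.9167
0.0205 [-0.01   -0.      0.0205] [ 0.12 -0.06 -0.08] 15.43
0.019 [-0.01   -0.      0.0189] [-0.24  0.17  0.44] 15.85
0.0175 [-0.01    0.      0.0175] [ 0.22 -0.26 -0.14] 16.27
0.016 [-0.01  -0.     0.016] [ 0.27 -0.11  0.12] 16.68
0.0145 [-0.01   -0.      0.0145] [ 0.38 -0.11 -0.1 ] 17.1
0.013 [-0.01  -0.     0.013] [ 0.18 -0.31 -0.02] 17.52
0.0115 [-0.01   -0.      0.0115] [ 0.26 -0.27  0.03] 17.93
0.01 [-0.01  0.    0.01] [-0.03 -0.11  0.16] 18.35
0.0085 [-0.01   -0.      0.0085] [ 0.07 -0.11  0.55] 18.77
0.007 [-0.01  -0.     0.007] [-0.27 -0.27  0.18] 19.18
0.0055 [-0.0098  0.      0.0057] [ 0.06 -0.02  2.32] 19.6
 t 19.6 p [ 0.575  -0.1555  0.194 ] F [-0.37 -0.11 -2.45] M [ 0.    0.03 -0.01] w 0.174
```

View pics/e_s6.png

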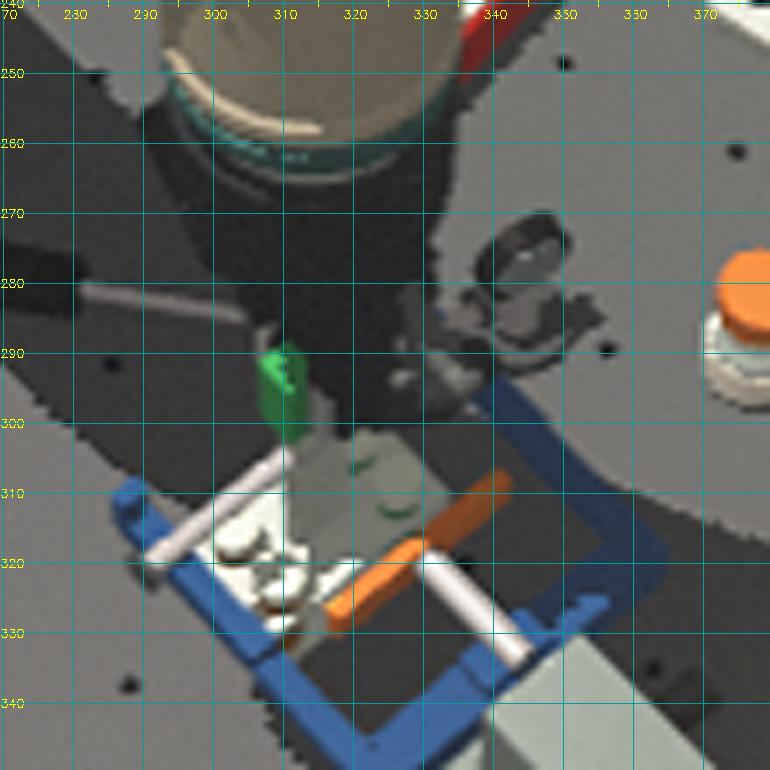

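```bash
python3 - <<'E'
from rob import *
F0=np.load("F0.npy"); z=.0055
env.servo_line(hp(.010,z),max_speed=.03); f,p,t=favg(5); print(inv(p).round(4),(f-F0).round(2),round(t,2))
x=.010
while x<.040 and abs((f-F0)[0])<3 and -1<(f-F0)[2]<6:
    x+=.002 if x<.022 else .001
    env.servo_line(hp(x,z),max_speed=.03); f,p,t=favg(5); print(round(x,4),inv(p).round(4),(f-F0).round(2),round(t,2))
shot("7")
E
python3 -c "
from crop import crop
crop('pics/scene7.png',270,240,110,110,7,'pics/e_s7.png')"
```

```text
[0.0106 0.     0.0057] [ 1.15 -0.11  2.61] 20.68
0.012 [ 0.0118 -0.      0.0054] [-0.85  0.01  3.44] 21.1
0.014 [0.014  0.     0.0055] [-1.12  0.06  3.72] 21.52
0.016 [0.0163 0.     0.0055] [-0.71 -0.3   2.81] 21.93
0.018 [ 0.0182 -0.      0.0055] [-0.58  0.12  3.13] 22.35
0.02 [ 0.0201 -0.      0.0055] [-1.1   0.22  3.1 ] 22.77
0.022 [0.0222 0.     0.0055] [-0.88 -0.39  3.27] 23.18
0.023 [ 0.023  -0.      0.0055] [-1.44  0.04  3.16] 23.6
0.024 [0.0241 0.     0.0055] [-1.28  0.01  3.23] 24.02
0.025 [ 0.0251 -0.      0.0055] [-0.98  0.32  3.1 ] 24.43
0.026 [0.0261 0.     0.0055] [-1.22  0.45  3.39] 24.85
0.027 [0.0271 0.     0.0055] [-1.31 -0.36  3.17] 25.27
0.028 [0.0281 0.     0.0055] [-0.99  0.31  2.88] 25.68
0.029 [0.0291 0.     0.0055] [-1.27 -0.5   2.85] 26.1
0.03 [ 0.0301 -0.      0.0055] [-1.08  0.39  3.5 ] 26.52
0.031 [0.0311 0.     0.0055] [-1.33 -0.04  3.66] 26.93
0.032 [ 0.0317 -0.      0.0054] [-2.61 -0.15  3.2 ] 27.35
0.033 [0.0324 0.     0.0053] [-4.31  0.35  3.46] 27.77
```

View pics/e_s7.png

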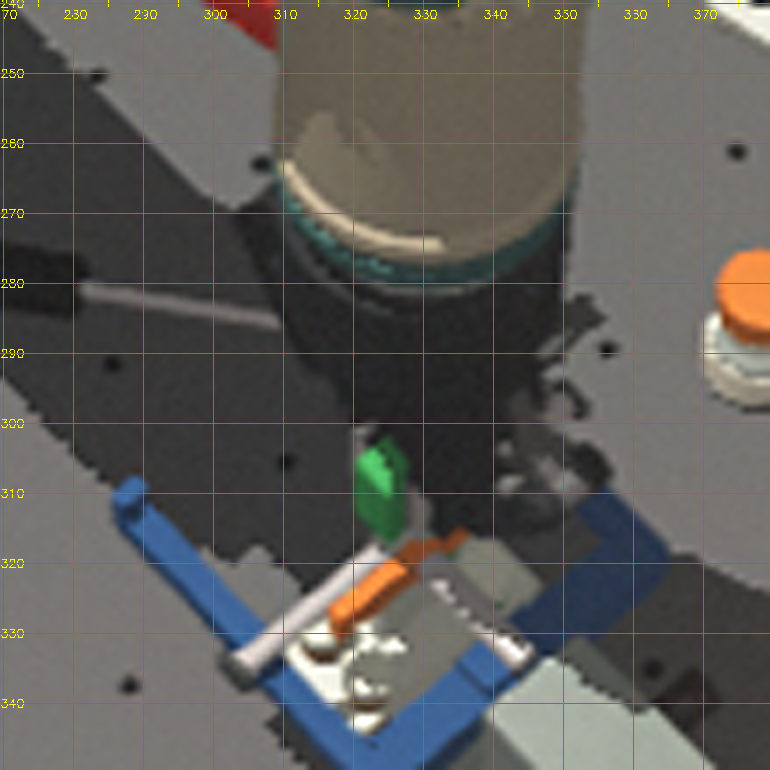

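```bash
python3 - <<'E'
from rob import *
F0=np.load("F0.npy"); z=.0055; x=.033
while x<.0395:
    x+=.001
    env.servo_line(hp(x,z),max_speed=.02); f,p,t=favg(5); d=f-F0; print(round(x,4),inv(p).round(4),d.round(2),round(t,2))
    if d[0]<-7.8 or d[2]<.8 or d[2]>7: break
shot("8")
E
python3 -c "
from crop import crop
crop('pics/scene8.png',290,290,70,60,11,'pics/e_s8.png')"
```

```text
0.034 [ 0.0337 -0.      0.0053] [-5.11  0.07  3.  ] 28.28
0.035 [ 0.0345 -0.      0.0053] [-5.47  0.12  3.4 ] 28.7
0.036 [ 0.0353 -0.      0.0052] [-5.33  0.16  2.82] 29.12
0.037 [ 0.0361 -0.      0.0052] [-5.98  0.19  2.99] 29.53
0.038 [ 0.0369 -0.      0.0051] [-6.55  0.2   3.48] 29.95
0.039 [ 0.0377 -0.      0.0051] [-7.15 -0.16  3.74] 30.37
0.04 [ 0.0385 -0.      0.005 ] [-7.3   0.41  3.38] 30.78
```

View pics/e_s8.png

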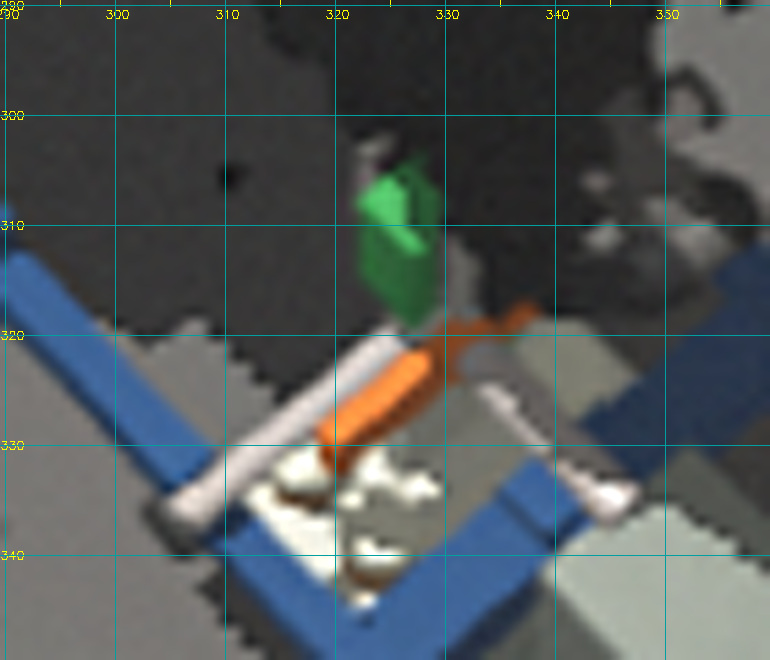

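Run:
```python
from rob import *
F0=np.load("F0.npy"); z=.0055; x=.040
def go(x,z):
    env.servo_line(hp(x,z),max_speed=.02); f,p,t=favg(6); d=f-F0; print(round(x,4),round(z,4),inv(p).round(4),d.round(2),round(t,2)); return d
d=go(.041,z)
if d[0]>-8.2: x=.042; d=go(x,z)
else: x=.041
while z>.0036:
    z-=.001; d=go(x,z)
    if d[2]>6 or d[0]<-8.8: break
```

```text
0.041 0.0055 [ 0.0393 -0.      0.005 ] [-7.77 -0.31  3.63] 31.33
0.042 0.0055 [ 0.0401 -0.      0.0049] [-8.07  0.14  3.47] 31.78
0.042 0.0045 [ 0.0401 -0.      0.004 ] [-8.07  0.33  3.96] 32.23
0.042 0.0035 [ 0.0401 -0.      0.003 ] [-7.92 -0.17  4.26] 32.68
```

```bash
python3 - <<'E'
from rob import *
F0=np.load("F0.npy"); z=.0035; x=.042
def go(x,z):
    env.servo_line(hp(x,z),max_speed=.02); f,p,t=favg(6); d=f-F0; print(round(x,4),round(z,4),inv(p).round(4),d.round(2),round(t,2)); return d
while z>-.0025:
    z-=.001; d=go(x,z)
    if d[2]>6.5 or d[0]<-8.8: break
shot("9")
E
python3 -c "
from crop import crop
crop('pics/scene9.png',290,290,70,60,11,'pics/e_s9.png')"
```

```text
0.042 0.0025 [ 0.0401 -0.      0.002 ] [-7.58  0.14  4.36] 33.13
0.042 0.0015 [ 0.0401 -0.      0.001 ] [-8.03 -0.    4.06] 33.58
0.042 0.0005 [ 0.0401 -0.0001 -0.    ] [-7.62  0.02  3.97] 34.03
0.042 -0.0005 [ 0.0402 -0.     -0.0009] [-7.75  0.22  4.46] 34.48
0.042 -0.0015 [ 0.0402 -0.0001 -0.0016] [-8.37 -0.36  6.07] 34.93
0.042 -0.0025 [ 0.0403 -0.     -0.0023] [-8.82 -0.65  7.73] 35.38
```

View pics/e_s9.png

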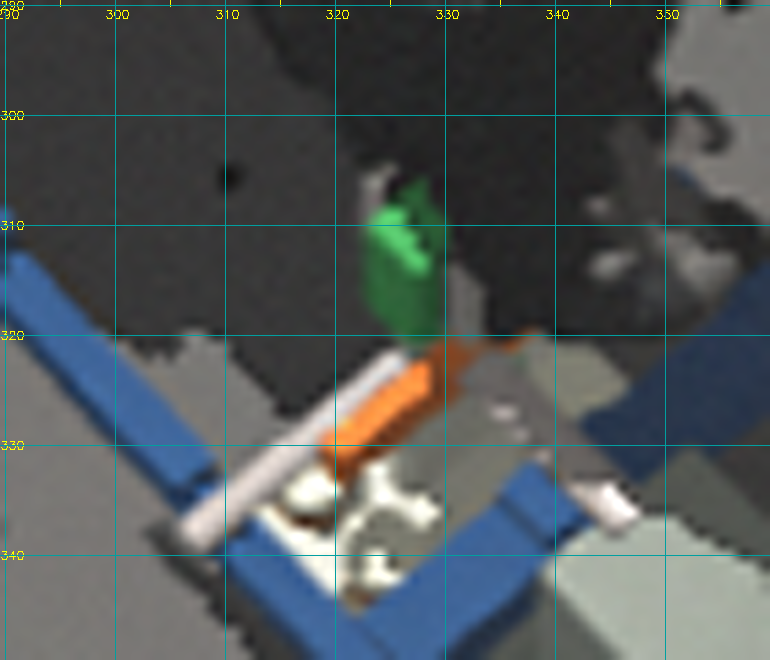

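```bash
python3 - <<'E'
from rob import *
F0=np.load("F0.npy"); z=-.0015; x=.042
def go(x,z):
    env.servo_line(hp(x,z),max_speed=.02); f,p,t=favg(6); d=f-F0; print(round(x,4),round(z,4),inv(p).round(4),d.round(2),env.sense()["moment"].round(2),round(t,2)); return d
while x>.033:
    x-=.001; d=go(x,z)
    if d[0]>-1.5 or d[2]>8.5: break
shot("10")
E
python3 -c "
from crop import crop
crop('pics/scene10.png',290,290,70,60,11,'pics/e_s10.png')"
```

```text
0.041 -0.0015 [ 0.0398 -0.     -0.0014] [-7.05 -0.19  5.27] [ 0.44  1.81 -0.03] 35.93
0.04 -0.0015 [ 0.0391 -0.     -0.0014] [-6.95 -0.03  5.22] [0.48 1.63 0.02] 36.38
0.039 -0.0015 [ 0.0384 -0.     -0.0013] [-6.32  0.05  5.66] [ 0.43  1.61 -0.03] 36.83
0.038 -0.0015 [ 0.0376 -0.     -0.0013] [-6.1  -0.09  5.25] [0.36 1.42 0.  ] 37.28
0.037 -0.0015 [ 0.0368 -0.     -0.0012] [-5.5  -0.15  5.33] [0.37 1.36 0.02] 37.73
0.036 -0.0015 [ 0.036  -0.     -0.0012] [-5.01 -0.35  5.16] [0.34 1.25 0.01] 38.18
0.035 -0.0015 [ 0.0355 -0.     -0.0012] [-3.2   0.13  5.2 ] [0.19 0.76 0.05] 38.63
0.034 -0.0015 [ 0.0353 -0.     -0.0011] [ 1.29 -0.27  4.67] [-0.26 -0.36  0.03] 39.08
```

View pics/e_s10.png

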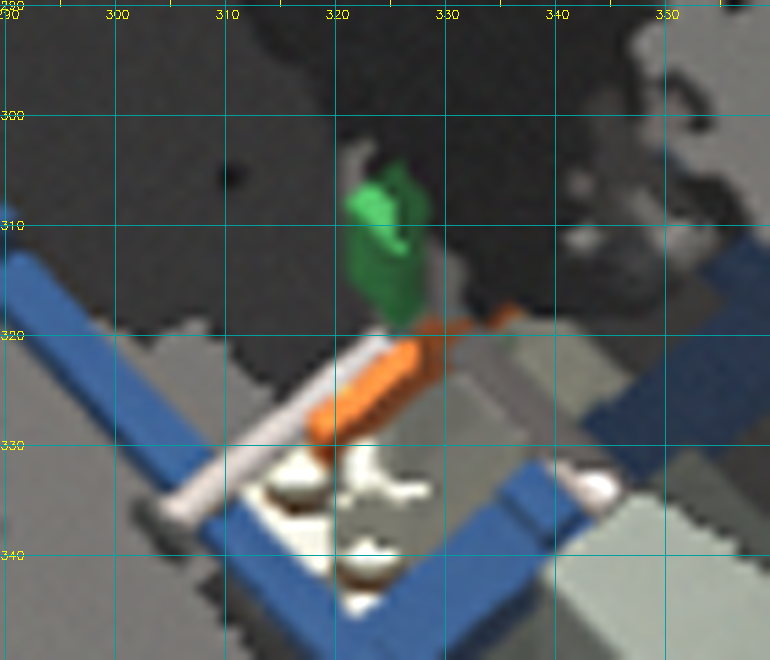

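The bar is stopped hard by the step: Fx went from -5 to +1.3 N at x = 35.3 mm, with about zero Mz, so both sides are balanced. I'll centre the load and release.

```bash
python3 - <<'E'
from rob import *
F0=np.load("F0.npy")
env.servo_line(hp(.0345,-.0012),max_speed=.02); f,p,t=favg(6); print(inv(p).round(4),(f-F0).round(2),env.sense()["moment"].round(2),t)
env.gripper_to(.3); st("open.3")
shot("11")
env.gripper_to(.45); st("open")
f,p,t=favg(6); print(f,t)
shot("12")
E
python3 -c "
from crop import crop
crop('pics/scene12.png',290,290,70,60,11,'pics/e_s12.png')"
```

```text
[ 0.0352 -0.     -0.001 ] [ 3.68 -0.63  4.53] [-0.37 -0.89  0.04] 39.6333
open.3 t 39.9 p [ 0.6163 -0.1677  0.1866] F [-0.06  0.39 -0.58] M [0.   0.01 0.01] w 0.302
open t 40.28 p [ 0.6174 -0.1681  0.1871] F [0.97 0.18 0.89] M [-0.01  0.01  0.  ] w 0.446
[ 0.10180889  0.27295518 -0.23980234] 40.4833
```

View pics/e_s12.png

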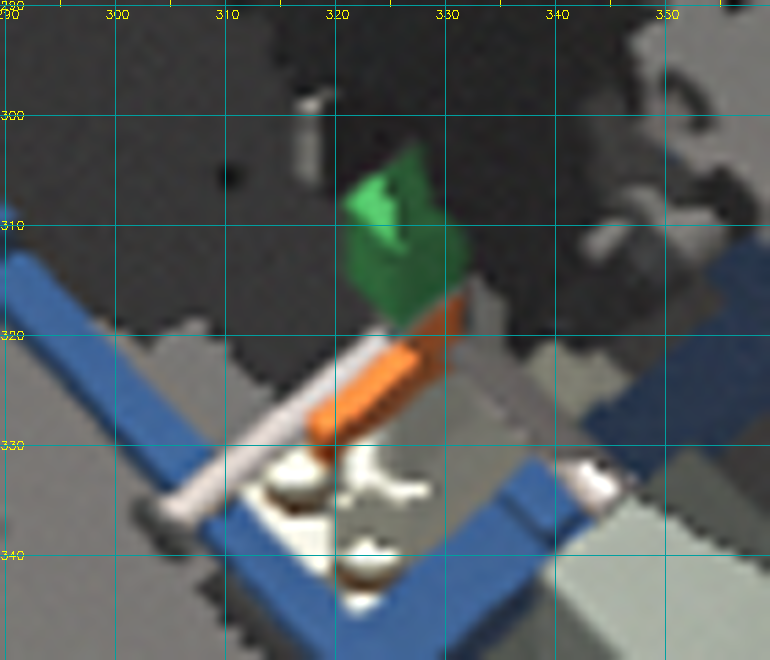

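```bash
python3 - <<'E'
from rob import *
s=env.sense(); p=s["eef_pos"]
env.servo_line([p[0],p[1],.24],max_speed=.08); st()
env.servo_line([p[0],p[1],.35],max_speed=.15)
env.movep([.42,.10,.40],down(-.1)); st()
env.sleep(.3); shot("13")
E
python3 -c "
from crop import crop
crop('pics/scene13.png',275,270,100,90,7,'pics/e_s13.png')
crop('pics/top13.png',320,145,80,80,7,'pics/e_t13.png')"
```

```text
t 41.39 p [ 0.6171 -0.1682  0.2397] F [ 0.27 -0.06 -0.26] M [ 0.03 -0.03  0.02] w 0.448
 t 43.55 p [0.4211 0.0988 0.3998] F [ 0.47  0.3  -0.24] M [ 0.   -0.07  0.01] w 0.451
```

View pics/e_s13.png

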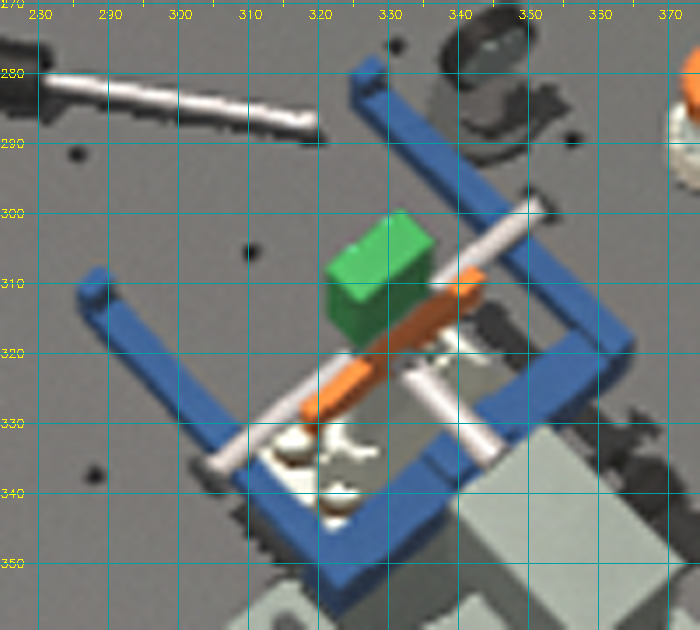

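View pics/e_t13.png

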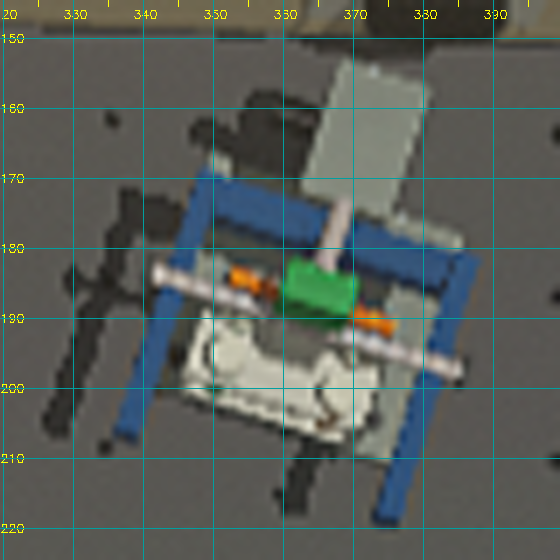

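View pics/scene13.png

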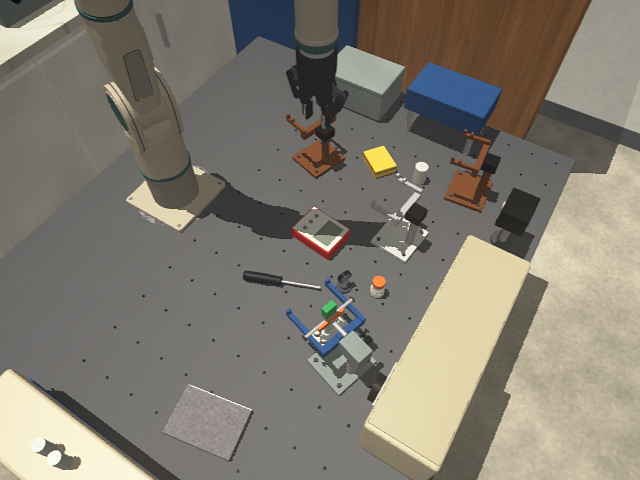

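Run:
```python
from rob import *; from vis import *
from scipy.optimize import least_squares
ends=[]
for a,b in (((303.8,336.3),(385.6,197.3)),((352.3,298.8),(341.8,183.5))):
    r=least_squares(lambda X:np.concatenate([proj('s',X)-a,proj('t',X)-b]),[.6,-.17,.16]); ends.append(r.x); print(r.x.round(4),r.fun.round(1), (inv(r.x)-[-DX,0,BO-ZF]).round(4))
d=ends[1]-ends[0]; print(np.linalg.norm(d),"yaw",np.arctan2(-d[0],d[1]),"level",d[2]/np.linalg.norm(d))
a=camera("scene")["image"]; env.sleep(.3); b=camera("scene")["image"]
print(np.abs(a.astype(int)-b)[300:345,300:355].max(), env.sense()["time_s"])
```

```text
[ 0.5972 -0.2322  0.1701] [ 0. -0.  0.  0.] [-0.0482 -0.0672  0.1701]
[ 0.6369 -0.1055  0.1671] [-0.9  0.2 -0.7 -0.9] [-0.0463  0.0656  0.1671]
0.13280256457849587 yaw -0.303980322887747 level -0.022831388481699605
7 44.35
```

```bash
python3 -c "
from cell import env
env.close_job(); print(env.sense()['time_s'])"
```

```text
the job is handed in; nothing more can be done
the job is handed in; nothing more can be done
```

The carrier is hanging locked on the blue hanger, released and at rest, and I handed the job in at about 44 s of the 67 s allowed. The hand-in gave no verdict.

**What I did:** I gripped the carrier by its green block, lifted it off the steel hooks and carried it level to the hanger. I lowered it between the blue arms and laid the bar on the flats. I then slid it back to the plunger, pressed on about 7–8 mm by arm travel, lowered it into the notches and let go.

**Forces:** The vertical force on the bar peaked at about 7.7 N, or about 3 mm of sag. The plunger force peaked at under 9 N (friction included), below the 9 N that counts as rammed.

**Last checks:**
- **Locked in the notches:** as I eased the carrier forward, the bar stopped hard against the step, about 3.5 mm past where it first met the plunger. The twisting moment was near zero, so both sides seem to be in.
- **Position from the pictures:** the bar's middle is 47 mm in front of the column origin, 1 mm off centre and 168 mm up.
- **Alignment:** it is parallel within about 0.015 rad and level within about 0.023 rad. The level figure is no better than about ±0.02 rad.
- **At rest:** nothing moved between two pictures taken 0.3 s apart after the arm was clear. The other objects look unmoved in the scene picture.

**Disagreements:**
- **Flats height:** touch put the flats 2–3 mm higher than the first camera estimate.
- **Plunger contact:** it came about 2 mm farther back than the camera estimate.
- **Vertical force:** while the bar was pressed against the plunger, the vertical force stayed at about 4 N on the way down until it met the notch floor. I put that down to friction on the plunger plate.

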